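# Nudge the incense burner's lid home

### The arm

A 6-joint arm with a two-finger parallel gripper is mounted at the origin on the work surface. World frame = base frame: x ahead of the robot, y to its left, z up, the work surface at z = 0. Lengths are in mm, angles in rad, forces in N, time in s.
With the tool pointing down it reaches from about 225 to 875 mm from the base axis. Payload 3.4 kg.
Tool frame: the origin (TCP) lies at the very end of the fingers, on their centre line; the grasp point (between the pads) lies robot.hold_point_z behind it (robot.hold_point_z is the distance from the TCP to the grasp point, in mm); x points along the fingers, y is the direction in which the jaws open and shut, and the axes are right-handed (so a half turn about x gives the same grasp; the last joint's range is limited). The gripper opens to 85 mm and grips with 20 to 120 N. Pads are 22 mm wide; open, the fingers measure 114 mm over their backs; the gripper's body (76 mm by 85 mm) begins 54 mm behind the grasp point. The pads swing forward as they close: fully open they stand 13 mm farther back than shut.
Start: joints at [1.188, 0.276, 1.505, -0, 1.361, -0.121], TCP at [148.837, 555.437, 231.328] pointing down, gripper open.
Joint ranges: [-2.89, 2.89], [-0.75, 2.08], [0.22, 2.7], [-1.18, 4.32], [0.11, 2.71], [-2.7, 2.7]. Speed limits (rad/s): [2.57, 2.57, 3.14, 3.14, 3.14, 3.14].

### API

Orientations are given as a rotation vector (axis times angle).
In Python, from cell import robot gives the robot as it stands. Calls block until the motion is done:
- robot.move_pose(position, orientation): joint-space move of the TCP to a pose.
- robot.move_straight(position, velocity=150, frame=None, max_force=None): straight line of the TCP; frame=None keeps the orientation; velocity is the mean speed in mm/s. With max_force (N) it stops when the force on the tool has changed by that much, and returns True; else False.
- robot.move_j(angles): joint-space move.
- robot.open_gripper() and robot.clamp(): open the fingers fully, or close them until they stop; the grip force is fixed at half the most.
- robot.sleep(seconds).
- robot.solve_ik(position, orientation): joint angles nearest the present ones, or None.
- robot.sense(): the state.
- robot.capture(name): name is "scene" or "top" or "wrist"; returns (picture, depth): 384x512x3 uint8, blue, green, red; 384x512 float32, mm along the optical axis (not along the pixel's ray), 0 where there is no reading.
- robot.calibration(name): a dict with "fx", "fy", "cx", "cy" (pixels), "dist" ([k1, k2, p1, p2, k3] as OpenCV has them; the pictures are not rectified), "eye" and "rotation" of the camera in the world; the wrist camera has in their place "tool_from_camera" (4x4, takes a point from camera to tool coordinates, whose origin is the TCP and whose axes are the tool frame's). Camera axes: x right, y up, looking along -z (the intrinsics and any distortion apply to the point x, -y, -z); pixel columns grow to the right and rows downward; lengths in mm; the calibration is good to about 2 mm. A picture is of the moment at which its call begins: read the wrist's pose just before it. calibration takes no time and is no camera call.
A pose or a line that the arm cannot do raises robot.MotionError and nothing moves.
- robot.close_job(): hands the job in, once; it reports no verdict.
The state is a dict: "time": time; "joints": joint angles; "dq": joint speeds; "tau": joint torques, N m; "ee_pos": TCP position; "eef_rot": TCP orientation; "force": force on the tool from outside, world axes, zero at the start; "wrist_torque": the same for the moment, N m; "width": finger opening in mm.
Only numpy, scipy, OpenCV 4.12 (cv2) and the standard library are available. Lean on these libraries where they do the work, as an engineer would, in place of code of your own. Each camera call takes 0.05 s, during which the arm holds its last target. There are 200 camera calls.

### The job

The clay lid of the incense burner has been left lying askew on the burner's rim. With a fingertip on its edge, keeping off the knob, gently nudge it sideways across the rim until it drops into its seat and lies level and fully home, then take the hand away. Do not pick the lid up, pinch it or tip it over, and leave the burner, the cups, the spoon and the tin trays standing where they are.

Things in the scene. Friction and masses are not known exactly. Their poses are not given: they have to be found in the camera images.
- lid: The burner's loose lid: flat round clay disc 95 mm across, 14 mm thick, with six dark vent holes and a small round knob in the middle (26 mm wide, top 38 mm above the underside), about 0.2 kg. Origin: centre of its flat underside, z up. At the start it lies flat on top of the burner's rim, about 20 to 32 mm off centre in any direction, overhanging the rim's outer edge.
- burner_seat (a point): Centre of the floor of the lid's seat in the burner's mouth, z up. The seat is a round step 100 mm across, sunk 7 mm below the rim's flat top (rim 14 mm wide, 128 mm outer diameter); its floor is a ledge round a 64 mm ember well. With the lid home, its underside is level with this point. Slid inward, the lid's leading edge dips first; the trailing edge drops in last.
- knob: The lid's clay knob, part of the lid and rising from its middle: round, 26 mm wide, from 16 to 38 mm above the lid's underside. Origin on the lid's axis, 16 mm above the lid's underside.
- burner: The clay incense burner, goblet shaped, 92 mm high, foot 104 mm across, rim 128 mm across, about 1.3 kg. It stands loose on the stool and slides or rocks if shoved with more than about 5 N at the rim. Origin at the centre of its foot, z up; its yaw is random and does not show.
- spoon: Steel slotted spoon lying flat along the left side of the stool, 250 mm long, handle towards the robot, bowl 64 mm wide. Origin 55 mm from the bowl's centre towards the handle, at its underside.
- tins: Set of three round tin trays stacked on one another, 142 mm across, 72 mm high, in the far right corner of the stool. Origin at the centre of its underside.
- stool: The low teal-painted wooden stool everything stands on: 480 mm (x) by 700 mm (y), its top 70 mm above the table. It is fixed. Origin below its middle, at table height.
- cup1: White porcelain handleless cup, 65 mm across the mouth, 52 mm high, standing loose on the stool (near side, right of middle). Origin at the centre of its foot, z up.
- cup2: White porcelain handleless cup, 65 mm across the mouth, 52 mm high, standing loose on the stool (near side, left of middle). Origin at the centre of its foot, z up.
- cup3: White porcelain handleless cup, 65 mm across the mouth, 52 mm high, standing loose on the stool (far side). Origin at the centre of its foot, z up.
- cup4: White porcelain handleless cup, 65 mm across the mouth, 52 mm high, standing loose on the stool (left side, near). Origin at the centre of its foot, z up.
- cup5: White porcelain handleless cup, 65 mm across the mouth, 52 mm high, standing loose on the stool (left side, far). Origin at the centre of its foot, z up.
- cup6: White porcelain handleless cup, 65 mm across the mouth, 52 mm high, standing loose on the stool (right side, near). Origin at the centre of its foot, z up.
Things that resemble listed ones, but are neither listed nor needed, are in the scene too. What is shaped like the cup4 but green is not meant.

How it is judged:
By the outcome, as a careful person would: the job done as asked, in the order asked, and still so for the second after the job is handed in, with the robot touching nothing.
It also fails if it takes over 42 s, if anything falls off the work surface, if the arm or the gripper's body presses on something with over 40 N, if the wrist force passes 120 N, or if a joint passes its speed limit or range.

## Working session

There is one attempt and no reset: what is moved stays moved. The work goes in short steps, each a Python script; the robot and the scene stay as the last script left them, time stands still between calls to the robot, and variables do not carry over. Pictures are saved under pics/ and viewed, about 8 in all and at most 12, crops included, and the job is handed in when it is done.

```bash
ls; mkdir -p pics; cat > h.py <<'E'
import numpy as np, cv2
from cell import robot
def snap(cam,name):
    s=robot.sense(); im,d=robot.capture(cam); c=robot.calibration(cam)
    cv2.imwrite(f'pics/{name}.png',im); np.save(f'pics/{name}.npy',d)
    return im,d,c,s
def pts(uv,depth,c):
    """pixels + depth -> world (fixed cams)"""
    K=np.array([[c['fx'],0,c['cx']],[0,c['fy'],c['cy']],[0,0,1.]])
    n=cv2.undistortPoints(np.float64(uv).reshape(-1,1,2),K,np.float64(c['dist'])).reshape(-1,2)
    z=np.asarray(depth,float).reshape(-1)
    P=np.c_[n[:,0]*z,-n[:,1]*z,-z]
    return P@np.array(c['rotation']).T+np.array(c['eye'])
E
python3 - <<'E'
from h import *
for n in('scene','top'):
    im,d,c,s=snap(n,n+'0'); print({k:np.round(v,3).tolist() for k,v in c.items()}, (d>0).mean())
print(s['time'],s['ee_pos'],s['eef_rot'],s['width'],robot.hold_point_z)
a=cv2.imread('pics/scene0.png');b=cv2.imread('pics/top0.png')
cv2.imwrite('pics/v1.png',cv2.resize(b,(800,600)))
E
```

```text
pics
{'fx': 423.913, 'fy': 423.913, 'cx': 250.337, 'cy': 187.571, 'dist': [-0.02, 0.0, 0.0, 0.0, 0.0], 'eye': [1082.065, 12.676, 1104.027], 'rotation': [0.421, 0.424, 1.502]} 0.9959462483723959
{'fx': 496.779, 'fy': 496.779, 'cx': 259.774, 'cy': 193.133, 'dist': [-0.156, 0.0, 0.0, 0.0, 0.0], 'eye': [415.16, 30.676, 1384.253], 'rotation': [0.067, -0.055, -1.584]} 0.9960428873697916
0.05 [148.61731034 554.91641292 230.43444776] [ 0.20410714  1.56146553 -0.2069239 ] 85.40594202849036 18.700000000000003
```

View pics/v1.png

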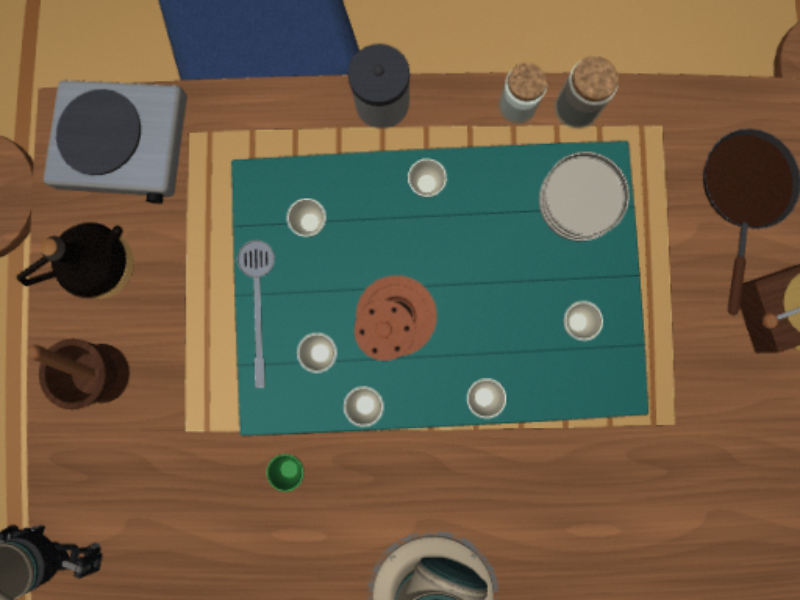

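View pics/scene0.png

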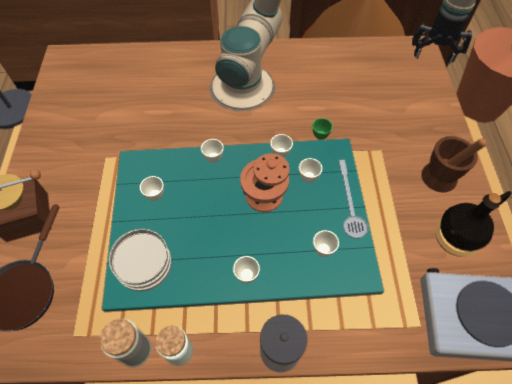

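The top view shows the burner at about (397,316) in the 800-wide picture, with the lid displaced down-left (towards the robot and +y). There is only one burner and one lid. The green cup at (285,472) is the decoy. Next I'll measure the rim and lid from the depth and colour edges.

```bash
cat >> h.py <<'E'
from scipy.spatial.transform import Rotation as R
from scipy.optimize import least_squares
def cam(c,s):
    if 'eye' in c: return R.from_rotvec(c['rotation']).as_matrix(),np.array(c['eye'])
    T=np.array(c['tool_from_camera']); Rt=R.from_rotvec(s['eef_rot']).as_matrix()
    return Rt@T[:3,:3], Rt@T[:3,3]+np.array(s['ee_pos'])
def rays(uv,c,s):
    K=np.array([[c['fx'],0,c['cx']],[0,c['fy'],c['cy']],[0,0,1.]])
    n=cv2.undistortPoints(np.float64(uv).reshape(-1,1,2),K,np.float64(c['dist'])).reshape(-1,2)
    Rm,e=cam(c,s); return np.c_[n[:,0],-n[:,1],-np.ones(len(n))]@Rm.T,e
def cloud(d,c,s):
    v,u=np.mgrid[:d.shape[0],:d.shape[1]]; r,e=rays(np.c_[u.ravel(),v.ravel()],c,s)
    P=(r*d.reshape(-1,1)+e).reshape(d.shape+(3,)); P[d<=0]=np.nan; return P
def onplane(uv,z,c,s):
    r,e=rays(uv,c,s); return e+r*((z-e[2])/r[:,2])[:,None]
def circ(p,rad=None):
    p=np.asarray(p)[:,:2]; m=p.mean(0)
    if rad: f=lambda q:np.hypot(*(p-q[:2]).T)-rad; x0=m
    else: f=lambda q:np.hypot(*(p-q[:2]).T)-q[2]; x0=[*m,50]
    o=least_squares(f,x0,loss='soft_l1'); return np.round(o.x,1),np.round(np.abs(f(o.x)).mean(),2)
def clay(im):
    hsv=cv2.cvtColor(im,cv2.COLOR_BGR2HSV); h,s_,v=cv2.split(hsv)
    return ((h<12)&(s_>110)&(v>60)).astype(np.uint8)
E
python3 - <<'E'
from h import *
s=robot.sense()
for n in('top','scene'):
    im=cv2.imread(f'pics/{n}0.png'); d=np.load(f'pics/{n}0.npy'); c=robot.calibration(n)
    P=cloud(d,c,s); x,y,z=np.moveaxis(P,-1,0)
    m=clay(im); nl,l,st,ce=cv2.connectedComponentsWithStats(m)
    stool=(np.abs(x-400)<200)&(np.abs(y)<250)&(z<85)&(z>55); print(n,'stool z',np.nanmedian(z[stool]))
    reg=(m>0)&(np.abs(x-400)<150)&(np.abs(y)<200)&(z>100)
    print('hist',np.histogram(z[reg],bins=np.arange(100,226,6)))
    lid=reg&(z>170)&(z<181); rim=reg&(z>155)&(z<167)
    for nm,k in(('lid',lid),('rim',rim)):
        q=P[k]; print(nm,len(q),q.mean(0).round(1),np.r_[q.min(0),q.max(0)].round(1))
        hull=cv2.convexHull(q[:,:2].astype(np.float32))[:,0]; print(cv2.minEnclosingCircle(hull),circ(hull))
    k=reg&(z>195); print('knob',P[k].mean(0) if k.any() else None)
E
```

```text
top stool z 70.41869301580937
hist (array([  0,   0,   1,  17,  21,  10,  10,  11, 118, 378, 413,  71, 676,
       309,   5,  18,  66,   7,   0,   0]), array([100, 106, 112, 118, 124, 130, 136, 142, 148, 154, 160, 166, 172,
       178, 184, 190, 196, 202, 208, 214, 220]))
lid 956 [466.   74.1 176.3] [421.7   4.6 170.1 534.6 120.  181. ]
((473.28875732421875, 58.37481689453125), 63.11947250366211) (array([469.4,  72. ,  48.7]), np.float64(2.59))
rim 750 [506.3  41.5 160.5] [428.9  -5.4 155.  550.  118.2 167. ]
((488.8726806640625, 56.20083999633789), 62.999698638916016) (array([489. ,  56.3,  62.3]), np.float64(0.32))
knob [464.96326873  74.9999908  199.22048406]
scene stool z 71.11425462260854
hist (array([  0,   0,   0,  15,  16,   7,  10,  20,  56, 307, 402,  56, 501,
       288,   4,   8,  54,   8,   0,   0]), array([100, 106, 112, 118, 124, 130, 136, 142, 148, 154, 160, 166, 172,
       178, 184, 190, 196, 202, 208, 214, 220]))
lid 762 [470.1  73.8 177. ] [419.4  27.3 170.1 515.4 119.9 181. ]
((466.6089782714844, 75.26433563232422), 48.92548370361328) (array([466.6,  74.1,  47.2]), np.float64(0.56))
rim 674 [508.4  44.  160.8] [429.8  -5.3 155.  549.7 118.6 167. ]
((489.5228576660156, 56.179527282714844), 63.88261795043945) (array([489.5,  56.1,  63.1]), np.float64(0.43))
knob [467.43314022  74.6017748  199.64950232]
```

Both cameras agree: seat at about (489.3, 56.2), lid at about (466.6, 74.4), so it is 29 mm off towards the robot and left. I'll check possible tool orientations and the wrist camera mount, then close the fingers and move to a look pose behind the lid.

```bash
python3 - <<'E'
from h import *
print(np.round(robot.calibration('wrist')['tool_from_camera'],3).tolist())
seat=np.array([489.3,56.2]);lid=np.array([466.6,74.4]);u=(seat-lid)/np.linalg.norm(seat-lid)
for sg in(1,-1):
    for tilt in (0,0.2,-0.2):
        x=np.array([0,0,-1.]);zz=np.r_[sg*u,0];y=np.cross(zz,x)
        M=R.from_rotvec(tilt*np.cross([0,0,1],np.r_[u,0]))*R.from_matrix(np.c_[x,y,zz]); rv=M.as_rotvec()
        for off,z in((-85,260),(-85,165.5),(-55,165.5)):
            q=robot.solve_ik([*(seat+u*off),z],rv); print(sg,tilt,off,z,None if q is None else np.round(q,2))
robot.clamp(); s=robot.sense(); print(s['time'],s['width'],s['force'],s['ee_pos'])
E
```

```text
[[0.001, 0.281, -0.96, -142.557], [1.0, -0.0, 0.001, -1.033], [-0.0, -0.96, -0.281, -70.668], [0.0, 0.0, 0.0, 1.0]]
1 0 -85 260 [ 0.09  0.05  1.72  0.    1.37 -0.8 ]
1 0 -85 165.5 [ 0.09  0.12  1.89  0.    1.14 -0.8 ]
1 0 -55 165.5 [ 0.05  0.15  1.85  0.    1.14 -0.85]
1 0.2 -85 260 [-0.01  0.13  1.65  0.12  1.53 -0.92]
1 0.2 -85 165.5 [-0.01  0.2   1.81  0.13  1.3  -0.95]
1 0.2 -55 165.5 [-0.05  0.23  1.77  0.12  1.31 -0.98]
1 -0.2 -85 260 [ 0.22 -0.01  1.8  -0.17  1.23 -0.63]
1 -0.2 -85 165.5 [ 0.22  0.07  1.97 -0.19  0.99 -0.58]
1 -0.2 -55 165.5 [ 0.17  0.09  1.94 -0.18  0.98 -0.64]
-1 0 -85 260 [ 0.09  0.05  1.72 -0.    1.37  2.34]
-1 0 -85 165.5 [ 0.09  0.12  1.89 -0.    1.14  2.34]
-1 0 -55 165.5 [ 0.05  0.15  1.85 -0.    1.14  2.29]
-1 0.2 -85 260 [-0.01  0.13  1.65  0.12  1.53  2.22]
-1 0.2 -85 165.5 [-0.01  0.2   1.81  0.13  1.3   2.19]
-1 0.2 -55 165.5 [-0.05  0.23  1.77  0.12  1.31  2.16]
-1 -0.2 -85 260 [ 0.22 -0.01  1.8  -0.17  1.23  2.52]
-1 -0.2 -85 165.5 [ 0.22  0.07  1.97 -0.19  0.99  2.56]
-1 -0.2 -55 165.5 [ 0.17  0.09  1.94 -0.18  0.98  2.5 ]
0.8667 0.03288018641691607 [ 0.0248292  -0.26207442 -0.44772266] [148.82001105 555.44195396 231.34101909]
```

```bash
cat >> h.py <<'E'
def orient(u):
    x=np.array([0,0,-1.]);zz=np.r_[-u,0]; return R.from_matrix(np.c_[x,np.cross(zz,x),zz]).as_rotvec()
def measure(n,name,lz=(170,181)):
    im,d,c,s=snap(n,name); P=cloud(d,c,s); x,y,z=np.moveaxis(P,-1,0)
    reg=(clay(im)>0)&(np.hypot(x-488,y-58)<110)&(z>100)
    out={}
    for nm,lo,hi in(('rim',155,167),('lid',*lz)):
        k=(reg&(z>lo)&(z<hi)).astype(np.uint8)
        k=cv2.morphologyEx(k,cv2.MORPH_OPEN,np.ones((3,3),np.uint8))>0
        q=P[k]
        if len(q)<30: continue
        hull=cv2.convexHull(q[:,:2].astype(np.float32))[:,0]; out[nm]=(circ(hull),circ(hull,64 if nm=='rim' else 47.5),len(q),q[:,2].mean().round(1))
    k=reg&(z>187)&(z<206); out['knob']=np.median(P[k],0).round(1) if k.any() else None
    for a,b in out.items(): print(n,a,b)
    return im,P
E
python3 - <<'E'
from h import *
seat=np.array([489.3,56.2]);lid=np.array([466.6,74.4]);u=(seat-lid)/np.linalg.norm(seat-lid)
robot.move_pose([*(seat-130*u),300],orient(u))
robot.sleep(.2); s=robot.sense(); print(s['time'],s['force'],s['ee_pos'])
im,P=measure('wrist','w1')
E
```

```text
3.2333 [-0.71923131  0.67463468  0.12066214] [387.83121365 137.83478837 299.90637948]
wrist rim ((array([489.1,  54.1,  63.3]), np.float64(0.84)), (array([489.1,  54.2]), np.float64(1.34)), 3056, np.float64(161.5))
wrist lid ((array([466.3,  72.5,  47. ]), np.float64(0.22)), (array([466.4,  72.4]), np.float64(0.46)), 7496, np.float64(176.4))
wrist knob [465.8  72.9 199. ]
```

View pics/w1.png

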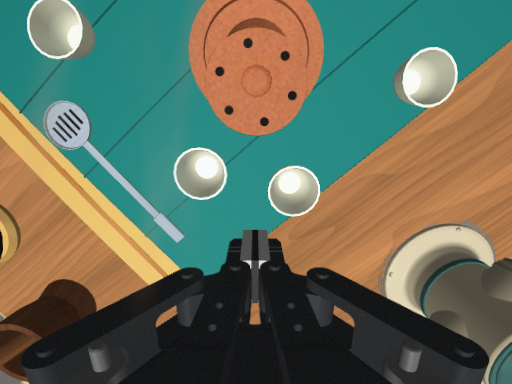

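The wrist view shows the lid knob at (257,82) and the rim centre at about (257,45), straight ahead of the closed fingertip at (257,235). The offset agrees with the fixed cameras. Now I'll lower the fingertip to mid-edge height and make contact gently.

```bash
python3 - <<'E'
from h import *
seat=np.array([489.2,55.5]);u=np.array([22.75,-18.3]);u/=np.linalg.norm(u)
robot.move_pose([*(seat-112*u),200],orient(u))
robot.move_straight([*(seat-112*u),166],100); robot.sleep(.3)
f0=np.array(robot.sense()['force']); 
hit=robot.move_straight([*(seat-76*u),166],25,max_force=1.5)
s=robot.sense(); p=np.array(s['ee_pos']); print(s['time'],hit,'along',(p[:2]-seat)@u,'z',p[2],'df',np.array(s['force'])-f0)
im,P=measure('wrist','w2')
E
```

```text
5.5583 True along -86.18680496761421 z 165.5408439783191 df [-0.29447439  0.5572391  -0.35355738]
wrist rim ((array([488.8,  54.5,  63.8]), np.float64(1.28)), (array([488.8,  54.6]), np.float64(1.27)), 9179, np.float64(161.4))
wrist lid ((array([468.1,  70.9,  47.1]), np.float64(0.21)), (array([468.1,  70.9]), np.float64(0.39)), 25840, np.float64(176.3))
wrist knob [468.6  70.6 199. ]
```

View pics/w2.png

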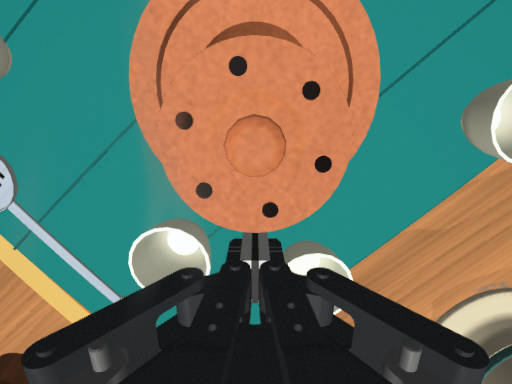

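Fingertip is on the lid's edge, between vent holes and clear of the knob. The lid now needs 26.4 mm, with under 0.5 mm sideways error. I'll push most of the way, then re-measure.

```bash
python3 - <<'E'
from h import *
seat=np.array([489.2,55.5]);u=np.array([22.75,-18.3]);u/=np.linalg.norm(u)
s=robot.sense(); p0=np.array(s['ee_pos'])[:2]
hit=robot.move_straight([*(p0+19*u),166],20,max_force=3.5)
s=robot.sense(); p=np.array(s['ee_pos']); print(s['time'],hit,'along',(p[:2]-seat)@u,'z',p[2],s['force'])
im,P=measure('wrist','w3',(168,181))
E
```

```text
6.725 False along -67.33829121557818 z 166.02595222590418 [-0.06073465  0.61323224 -0.17102776]
wrist rim ((array([489. ,  54.4,  63.9]), np.float64(0.34)), (array([489. ,  54.4]), np.float64(0.36)), 14710, np.float64(161.7))
wrist lid ((array([483.3,  59.6,  47.2]), np.float64(0.26)), (array([483.3,  59.7]), np.float64(0.41)), 24881, np.float64(174.0))
wrist knob [485.4  57.7 196.8]
```

View pics/w3.png

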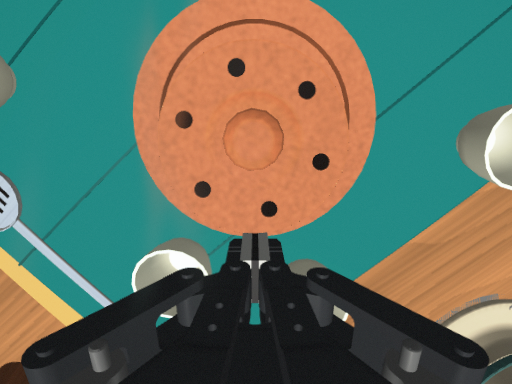

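The lid is now tilted with its leading edge dipped, and has 7.7 mm to go. It should drop after about 5 mm more, so I'll push 7 mm.

```bash
python3 - <<'E'
from h import *
seat=np.array([489.2,55.5]);u=np.array([22.75,-18.3]);u/=np.linalg.norm(u)
s=robot.sense(); p0=np.array(s['ee_pos'])[:2]
hit=robot.move_straight([*(p0+7*u),166],15,max_force=3.5); robot.sleep(.2)
s=robot.sense(); p=np.array(s['ee_pos']); print(s['time'],hit,'along',(p[:2]-seat)@u,'z',p[2],s['force'])
im,P=measure('wrist','w4',(165,181))
k=(clay(im)>0)&(P[...,2]>163)&(P[...,2]<182)&(np.hypot(P[...,0]-489,P[...,1]-54.5)<42)&(np.hypot(P[...,0]-489,P[...,1]-54.5)>20)
q=P[k]; A=np.c_[q[:,:2]-[489,54.5],np.ones(len(q))]; print('plane',np.linalg.lstsq(A,q[:,2],rcond=None)[0])
E
```

```text
7.6083 False along -60.29504410404796 z 166.06531337164682 [-0.63886654 -0.05358255 -0.90021433]
wrist rim ((array([489.1,  54.3,  63.9]), np.float64(0.16)), (array([489.1,  54.3]), np.float64(0.17)), 17624, np.float64(161.8))
wrist lid ((array([488.1,  55.9,  47.3]), np.float64(0.17)), (array([488.1,  55.9]), np.float64(0.26)), 23351, np.float64(169.3))
wrist knob [488.7  55.3 192.1]
plane [-4.84859464e-04  1.27517225e-03  1.69121588e+02]
```

View pics/w4.png

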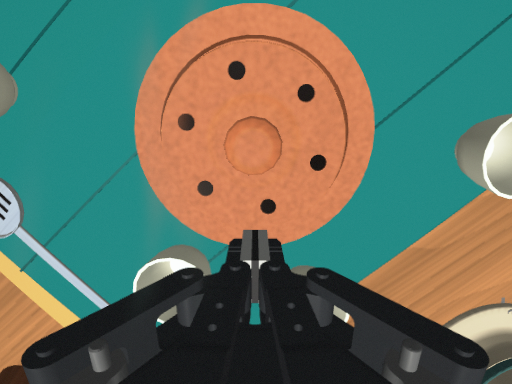

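The lid has dropped in: its top is level at 169.2 mm (169 expected) with a slope below 0.002. I'll withdraw straight back, lift clear and verify from all cameras.

```bash
python3 - <<'E'
from h import *
seat=np.array([489.2,55.5]);u=np.array([22.75,-18.3]);u/=np.linalg.norm(u)
robot.move_straight([*(seat-112*u),166],60)
robot.move_straight([*(seat-112*u),260],120)
robot.move_pose([*(seat-130*u),300],orient(u))
robot.sleep(.5); s=robot.sense(); print(s['time'],s['force'])
im,P=measure('wrist','w5',(165.5,181))
k=(clay(im)>0)&(P[...,2]>163)&(P[...,2]<182)&(np.hypot(P[...,0]-489,P[...,1]-54.5)<42)&(np.hypot(P[...,0]-489,P[...,1]-54.5)>20)
q=P[k]; A=np.c_[q[:,:2]-[489,54.5],np.ones(len(q))]; print('plane',np.linalg.lstsq(A,q[:,2],rcond=None)[0])
a,_=measure('scene','scene1',(165.5,181)); b0=cv2.imread('pics/scene0.png')
print('changed rows/cols', [ (st[:4].tolist(),st[4]) for st in cv2.connectedComponentsWithStats((cv2.absdiff(a,b0).max(2)>40).astype(np.uint8))[2][1:] if st[4]>15])
cv2.imwrite('pics/v5.png',np.hstack([cv2.resize(a[100:320,80:400],(400,275)),cv2.resize(b0[100:320,80:400],(400,275))]))
E
```

```text
10.4 [-0.36064734  0.72128448  0.02192157]
wrist rim ((array([489.1,  54.3,  63.3]), np.float64(0.27)), (array([489.5,  54. ]), np.float64(0.7)), 4771, np.float64(161.8))
wrist lid ((array([488.1,  55.8,  47.1]), np.float64(0.38)), (array([488.2,  55.8]), np.float64(0.48)), 7625, np.float64(169.5))
wrist knob [487.5  56.4 192. ]
plane [-4.59556488e-04  1.45540803e-03  1.69241209e+02]
scene rim ((array([489.3,  56.2,  63.4]), np.float64(0.55)), (array([489.2,  56.1]), np.float64(0.71)), 685, np.float64(162.4))
scene lid ((array([487.7,  57.9,  47.2]), np.float64(0.55)), (array([487.6,  57.9]), np.float64(0.61)), 807, np.float64(170.5))
scene knob [490.2  57.4 192.4]
changed rows/cols [([240, 0, 92, 116], np.int32(5582)), ([443, 0, 33, 13], np.int32(301)), ([442, 9, 25, 11], np.int32(81)), ([421, 25, 11, 5], np.int32(27)), ([451, 30, 21, 33], np.int32(254)), ([412, 35, 26, 24], np.int32(331)), ([211, 40, 43, 47], np.int32(927)), ([257, 153, 33, 20], np.int32(221)), ([267, 165, 9, 5], np.int32(19)), ([250, 173, 38, 18], np.int32(212)), ([248, 183, 34, 12], np.int32(84))]
```

View pics/v5.png

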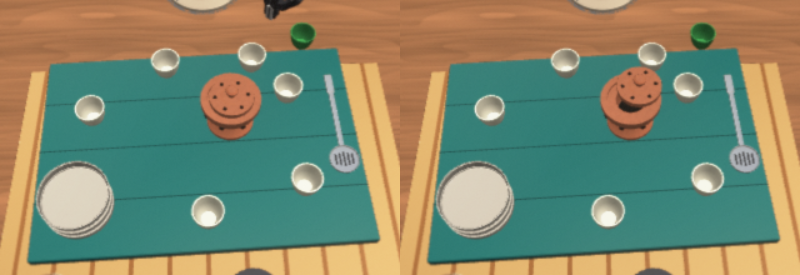

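The after/before crop shows the lid sitting level in the burner's mouth. The burner, cups, spoon and tins haven't moved, and the only other pixel changes are the arm itself. Handing in.

```bash
python3 -c "
from cell import robot
robot.close_job(); print(robot.sense()['time'])"
```

```text
the job is handed in; nothing more can be done
the job is handed in; nothing more can be done
```

The lid is seated level and fully home in the burner. I slid it about 29 mm across the rim with the closed fingertip on its edge, clear of the knob, then drew the hand back and up and handed the job in at about 10.4 s.

- **Lid:** its top measures 169.2 mm (169 expected when home), with a slope below 0.002. It sits about 1.9 mm off the seat centre, inside the 2.5 mm of play.
- **Other objects:** the burner rim is within about 0.3 mm of its first position. The before/after pictures show no change at the cups, spoon or tins.
- **Force:** the readings I took during the pushes stayed within about 1 N of zero, and neither seating push reached its 3.5 N stop.
- **Disagreement:** the wrist and fixed cameras differ by about 2 mm in y, which is within the stated calibration error. The lid-to-seat offsets agree between cameras.

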